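# Lock the vial tray on the lab shaker

### The job

Load the shaker: with a fingertip press the yellow spring lock bar down and, keeping it down, push the vial tray by its blue side tab along the rails over the lock tooth until the tray is fully home at the end stop, then let the bar spring up behind the tab so the tray is locked. Only press and push: do not lift the tray or pick anything up, and leave the bottles, pots and other things where they stand.

Things in the scene. Friction and masses are not known exactly. Their poses are not given: they have to be found in the camera images.
- shaker: lab shaker, dark blue, fixed, 305 x 210 mm. Origin on the bench under the platform's centre; x = direction in which the tray slides home, y to the left (lock bar side), z up. Aluminium platform, top 98 above the bench, x -125 to 125, y -100 to 100. Two lipped steel guide rails, 11 high, run along x, centred on y = -30: the tray slides in them but cannot be lifted out.
- end_stop (a point): middle of the steel end stop's face that the tray's base meets when home: x = 115, y = -30 in the shaker's frame, 10 mm above the platform. The stop is 20 high, 66 wide and fixed to the shaker.
- tray_mid (a point): vial tray, white, ten capped vials, about 0.6 kg, loose in the rails; slides under 10 N. Site: centre of its base plate (180 x 74 x 6 mm), 3 above the platform; axes as the shaker's. Rack and vials: 156 x 60, reaching 63 above the platform. Home is x = 25 in the shaker's frame (base against the end stop); it starts 40 to 56 short of it.
- tab_rear (a point): the tray's blue side tab, to be pushed. Site: middle of the pushable part of its rear (-x) face, over the middle of the bar's finger lane, 77 mm left of the tray's middle, 32 above the platform. The tab is 24 long (x), 14 thick (25 to 39 above the platform), sticks out to 94 left of the tray's middle, above the lock bar. Home: x = 23 in the shaker's frame.
- lock_bar (a joint): travel of the yellow spring lock bar, m: 0 = up (locking), 0.012 = fully down. Springs push it up with about 2.5 N, 5 N when fully down; it returns by itself when let go.
- bar_top (a point): middle of the finger lane on the yellow lock bar's flat top; moves down with the bar. Bar: 124 (x) x 48 (y) mm, x -105 to 19, y 16 to 64 in the shaker's frame; top 20 above the platform when up, 8 when down; it passes under the tab. The lane, y 28 to 64 (middle y = 47), is free for a finger along the whole bar; the tooth stands beside it on the inner edge.
- tooth_top (a point): top of the bar's dark steel tooth, 8 x 10 mm, x 11 to 19, y 16 to 26 in the shaker's frame, 14 above the bar. Bar up: 9 higher than the tab's underside, blocks the tab, which starts 4 to 20 short of it. Bar down: 3 below the tab, which can slide over it and then keeps the bar down until past. Tray home: the tab's rear is 4 beyond the tooth, which springs up behind it.
- spare_vial: loose capped glass vial (28 dia x 57 high) standing on the shaker's front console; bystander, origin at the centre of its underside
- pot_a: white specimen pot with a red lid (61 dia x 62 high) on the bench to the left of the shaker; bystander, origin at the centre of its underside
- pot_b: a second pot like pot_a, also left of the shaker; bystander
- amber_jar: amber glass jar with a black cap (60 dia x 85 high) on the bench to the right of the shaker; bystander
- white_bottle: white plastic bottle with a red cap (72 dia x 150 high), on the bench far to the left; bystander
- beaker: empty glass beaker (72 dia x 90 high), on the bench to the right; bystander
- tip_box: blue pipette-tip box with a clear lid (85 x 122 x 67), on the bench to the right; bystander
Mind the look-alikes: they are no part of the job. What is shaped like the part that bears tray_mid but green is not meant.

How it is judged:
By the outcome, as a careful person would: the job done as asked, in the order asked, and still so for the second after the job is handed in, with the robot touching nothing.
It also fails if it takes over 32 s, if anything falls off the work surface, if the arm or the gripper's body presses on something with over 40 N, if the wrist force passes 120 N, or if a joint passes its speed limit or range.

### The arm

A 7-joint arm with a two-finger parallel gripper is mounted at the origin on the work surface. World frame = base frame: x ahead of the robot, y to its left, z up, the work surface at z = 0. Lengths are in m, angles in rad, forces in N, time in s.
With the tool pointing down it reaches from about 0.4 to 0.875 m from the base axis. Payload 6.5 kg.
Tool frame: the origin (TCP) lies at the very end of the fingers, on their centre line; the grasp point (between the pads) lies 19 mm behind it (pinch_z is the distance from the TCP to the grasp point, in m); y points along the fingers, z is the direction in which the jaws open and shut, and the axes are right-handed (so a half turn about y gives the same grasp; the last joint's range is limited). The gripper opens to 88 mm and grips with 3 to 60 N. Pads are 18 mm wide; open, the fingers measure 123 mm over their backs; the gripper's body (75 mm by 187 mm) begins 45 mm behind the grasp point.
Start: joints at [-1.253, 0.536, -0.004, 1.538, 0.003, 1.067, -0.071], TCP at [0.243, 0.603, 0.239] pointing down, gripper open.
Joint ranges: [-2.7, 2.7], [-0.37, 2.16], [-1.27, 1.26], [0.24, 2.4], [-1.31, 4.45], [0.19, 1.91], [-2.76, 2.76]. Speed limits (rad/s): [2.39, 2.39, 3.14, 3.14, 3.14, 3.14, 3.14].

### API

Orientations are given as a 3x3 rotation matrix whose columns are the frame's x, y, z axes.
In Python, from plant import * gives the robot as it stands.
- The arm moves only by the tool move_arm, never from a script. Its argument "commands" is a list of rows, each an object with "translation": the shift along the world's x, y, z in cm, a list of three; "roll": the turn about the world's z in rad; "hand": the finger opening in cm, from 0 to 8.81. A call has 1 to 12 rows; each row is the pose to reach, as a shift and turn from the pose commanded when the call began; what a row does not reach only later rows make up. A row lasts 1/12 s, in which the tool goes at most 41.7 mm and 7.16 degrees, less where a joint would pass 70% of its speed; a pose out of reach is approached as far as the arm can. A call with a gripper value outside its range is refused whole. The fingers move at their own pace and stop on an object; the grip force is fixed at half the most. Time passes only in rows, so rows that repeat a pose let the fingers close. It gives the time, the measured TCP pose, the force and the opening at its end, in the units of the state.
- observe(): the state, without advancing time (a new reading comes with each control period).
- grab_frame(name): name is "scene" or "top"; returns a dict with "color" (400x640x3 uint8, red, green, blue), "range_z" (400x640 float32, m along the optical axis (not along the pixel's ray), 0 where there is no reading), "mtx" (3x3 intrinsics, pixels), "xyz" and "rotation" of the camera in the world. Camera axes: x right, y up, looking along -z (the intrinsics and any distortion apply to the point x, -y, -z); pixel columns grow to the right and rows downward; lengths in m; the calibration is good to about 2 mm. A picture is of the moment at which its call begins.
- sign_off(): hands the job in, once; it reports no verdict.
The state is a dict: "clock": time; "joint_pos": joint angles; "qvel": joint speeds; "effort": joint torques, N m; "position": TCP position; "eef_rot": TCP orientation; "wrist_force": force on the tool from outside, world axes, zero at the start; "ft_torque": the same for the moment, N m; "grip_width": finger opening in m.
Only numpy, scipy, OpenCV 4.12 (cv2) and the standard library are available. Lean on these libraries where they do the work, as an engineer would, in place of code of your own. Each camera call takes 0.05 s, during which the arm holds its last target. There are 200 camera calls.

## Working session

There is one attempt and no reset: what is moved stays moved. The work goes in short steps, Python scripts to look and compute and a tool call to move; the robot and the scene stay as the last step left them, time stands still between calls to the robot, and variables do not carry over. Pictures are saved under pics/ and viewed, about 8 in all and at most 12, crops included, and the job is handed in when it is done.

Besides the shell and the picture viewer there is one more tool, called after "Call:" as name(argument=value, ...) on one line, values as JSON. move_arm: Moves the arm, as the interface text tells. Its arguments: {"type":"object","properties":{"commands":{"type":"array","items":{"type":"object","properties":{"translation":{"type":"array","items":{"type":"number"}},"roll":{"type":"number"},"hand":{"type":"number"}}}}},"required":["commands"]}

```bash
mkdir -p pics; ls; python3 - <<'E'
from plant import *
import cv2,numpy as np
s=observe();print(s['clock'],s['position'],s['eef_rot'],s['grip_width'],s['wrist_force'])
for n in('scene','top'):
    f=grab_frame(n);np.savez('f0_%s.npz'%n,**f);cv2.imwrite('pics/%s0.png'%n,f['color'][:,:,::-1]);print(n,f['xyz'],f['rotation'].round(3).tolist(),f['mtx'].tolist(),[k for k in f])
E
```

```text
pics
0.0 [0.24317479 0.60215701 0.23785144] [[ 9.27272928e-01 -5.17465251e-04  3.74385696e-01]
 [-3.74386033e-01 -1.61402532e-03  9.27271532e-01]
 [ 1.24437198e-04 -9.99998564e-01 -1.69037375e-03]] 0.08841216417399458 [ 0.2816192  -0.02596294  0.6328786 ]
scene [1.47944582 0.06109125 1.10547752] [[-0.055, -0.713, 0.699], [0.998, -0.034, 0.044], [-0.008, 0.7, 0.714]] [[499.6649321550195, 0.0, 311.20931950207637], [0.0, 499.6649321550195, 206.9947465529442], [0.0, 0.0, 1.0]] ['color', 'range_z', 'mtx', 'xyz', 'rotation']
top [ 0.27814736 -0.00509991  1.34474443] [[0.013, 0.984, -0.179], [-1.0, 0.011, -0.011], [-0.009, 0.18, 0.984]] [[480.7885739154643, 0.0, 321.62201180861564], [0.0, 480.7885739154643, 198.41316280256095], [0.0, 0.0, 1.0]] ['color', 'range_z', 'mtx', 'xyz', 'rotation']
```

View pics/scene0.png

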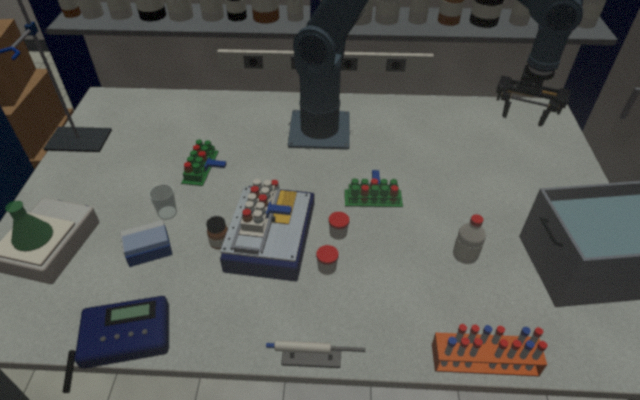

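View pics/top0.png

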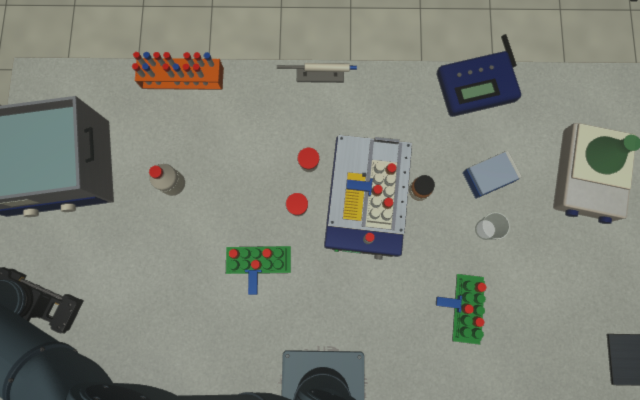

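```bash
cat > h.py <<'E'
import numpy as np,cv2
def pts(f):
    h,w=f['range_z'].shape;u,v=np.meshgrid(np.arange(w),np.arange(h));K=f['mtx'];d=f['range_z']
    c=np.stack([(u-K[0,2])/K[0,0]*d,-(v-K[1,2])/K[1,1]*d,-d],-1)
    return c@f['rotation'].T+f['xyz']
def ray(f,u,v,z):
    K=f['mtx'];r=f['rotation']@np.array([(u-K[0,2])/K[0,0],-(v-K[1,2])/K[1,1],-1]);return f['xyz']+r*(z-f['xyz'][2])/r[2]
def proj(f,P):
    c=(np.asarray(P)-f['xyz'])@f['rotation'];K=f['mtx'];return np.array([K[0,0]*c[0]/-c[2]+K[0,2],K[1,1]*-c[1]/-c[2]+K[1,2]])
def crop(f,u0,v0,u1,v1,k,name):
    cv2.imwrite(name,cv2.resize(f['color'][v0:v1,u0:u1,::-1],None,fx=k,fy=k,interpolation=cv2.INTER_CUBIC))
E
python3 - <<'E'
from h import *
f={k:v for k,v in np.load('f0_top.npz').items()}
g={k:v for k,v in np.load('f0_scene.npz').items()}
crop(f,318,125,423,265,4,'pics/ctop.png');crop(g,215,170,325,280,5,'pics/cscene.png')
for n,F in(('top',f),('scene',g)):
    P=pts(F);hsv=cv2.cvtColor(F['color'],cv2.COLOR_RGB2HSV)
    roi=np.zeros(hsv.shape[:2],bool)
    if n=='top': roi[125:265,318:423]=1
    else: roi[170:280,215:325]=1
    y=roi&(hsv[...,0]>18)&(hsv[...,0]<32)&(hsv[...,1]>120)&(hsv[...,2]>80)
    Q=P[y];print(n,'yellow',y.sum(),np.median(Q,0),cv2.minAreaRect(np.argwhere(y)[:,::-1].astype(np.float32)))
    b=roi&(hsv[...,0]>100)&(hsv[...,0]<125)&(hsv[...,1]>150)
    if n=='top': b[215:]=0
    for i,(c) in enumerate(cv2.findContours(b.astype(np.uint8),0,1)[0]):
        if cv2.contourArea(c)>20: print('blue',cv2.boundingRect(c),cv2.contourArea(c))
    p=roi&(abs(P[...,2]-.098)<.006);print('plat',p.sum(),np.median(P[p],0),cv2.minAreaRect(P[p][:,:2].astype(np.float32)))
E
```

```text
top yellow 648 [ 0.49401752 -0.07471245  0.1179866 ] ((353.9901123046875, 196.09901428222656), (18.109676361083984, 46.5677375793457), 5.710593223571777)
blue (348, 181, 23, 14) 144.0
plat 3733 [ 0.58307701 -0.09706321  0.09789172] ((0.5333364009857178, -0.11732552945613861), (0.2002723664045334, 0.2819593846797943), 84.12642669677734)
scene yellow 332 [ 0.49545415 -0.07463724  0.11896326] ((283.9117736816406, 206.3529510498047), (15.522278785705566, 32.7423095703125), 14.03624439239502)
plat 2670 [ 0.60652601 -0.09068521  0.09896387] ((0.5393595099449158, -0.11815784126520157), (0.20160594582557678, 0.27717825770378113), 84.38700103759766)
```

View pics/ctop.png

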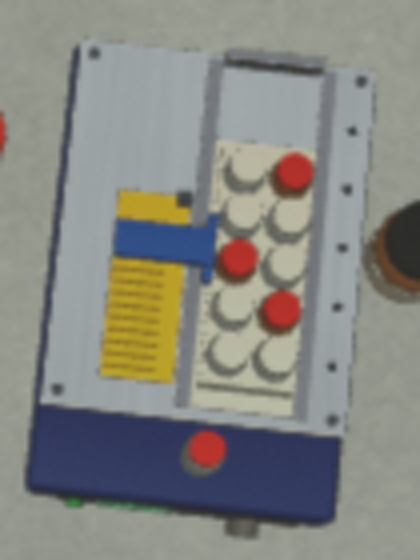

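View pics/cscene.png

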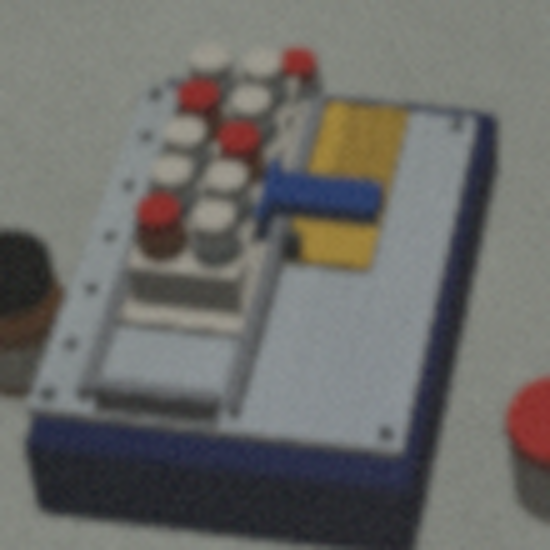

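```bash
python3 - <<'E'
from h import *
f={k:v for k,v in np.load('f0_top.npz').items()};g={k:v for k,v in np.load('f0_scene.npz').items()}
C=lambda u,v:(318+u/4-.375,125+v/4-.375);D=lambda u,v:(215+u/5-.4,170+v/5-.4)
A=[('barFL',118,190,.118),('barRL',98,377,.118),('barRR',173,383,.118),('scrFL',94,53,.098),('scrFR',362,81,.098),('scrRL',57,389,.098),('scrRR',332,421,.098),('platFL',80,42,.098),('platFR',374,68,.098),('platRL',40,403,.098),('platRR',343,436,.098),('tabFL',116,222,.137),('tabRL',114,255,.137),('tabRR',196,265,.137),('tooth',184,199,.132),('vialcap',207,450,.14)]
R={n:ray(f,*C(u,v),z) for n,u,v,z in A}
th=[]
for a,b in(('barRL','barFL'),('scrRL','scrFL'),('scrRR','scrFR'),('platRL','platFL'),('platRR','platFR')):
    d=R[b]-R[a];th.append(np.arctan2(d[1],d[0]));
for a,b in(('scrFR','scrFL'),('scrRR','scrRL'),('platFR','platFL'),('platRR','platRL')):
    d=R[b]-R[a];th.append(np.arctan2(-d[0],d[1]))
print(np.degrees(th).round(2),[np.linalg.norm(R[a]-R[b]).round(4) for a,b in(('scrRL','scrFL'),('platRL','platFL'),('platRR','platFR'),('platFR','platFL'),('platRR','platRL'),('barRL','barFL'))])
t=np.median(th);X=np.array([np.cos(t),np.sin(t)]);Y=np.array([-X[1],X[0]])
o=np.mean([R[k][:2] for k in R if k.startswith('plat')],0);o2=np.mean([R[k][:2] for k in R if k.startswith('scr')],0)
P=pts(f);
print('t',t,'o',o,o2)
for n in R: d=R[n][:2]-o;print(n,R[n].round(4),'shaker',(d@X*1e3).round(1),(d@Y*1e3).round(1))
for n,u,v,z in(('barFL',370,268,.118),('barRR',333,103,.118),('barRL',405,108,.118),('platFL',408,455,.098),('platFR',30,408,.098),('platRL',490,115,.098),('tabRL',383,183,.137),('tabFL',378,215,.123),('tabFLtop',380,207,.137)):
    q=ray(g,*D(u,v),z);d=q[:2]-o;print('scene',n,q.round(4),(d@X*1e3).round(1),(d@Y*1e3).round(1))
u,v=C(207,450);print('vial z',P[int(v)-1:int(v)+2,int(u)-1:int(u)+2,2].round(3)); u,v=C(140,240);print('tab z',P[int(v),int(u)]);u,v=C(130,460);print('console z',P[int(v),int(u)])
E
```

```text
[-5.73 -5.7  -5.93 -5.66 -5.77 -5.62 -6.01 -4.68 -5.57] [np.float64(0.2297), np.float64(0.2467), np.float64(0.2498), np.float64(0.1984), np.float64(0.1979), np.float64(0.1243)]
t -0.0995160785784097 o [ 0.54810261 -0.11811111] [ 0.54866483 -0.11943435]
barFL [ 0.5726 -0.0568  0.118 ] shaker 18.3 63.5
barRL [ 0.449  -0.0444  0.118 ] shaker -106.0 63.5
barRR [ 0.4456 -0.0926  0.118 ] shaker -104.5 15.3
scrFL [ 0.6721 -0.0411  0.098 ] shaker 115.7 89.0
scrFR [ 0.6544 -0.2211  0.098 ] shaker 116.0 -91.9
scrRL [ 0.4435 -0.0183  0.098 ] shaker -114.0 89.0
scrRR [ 0.4247 -0.1973  0.098 ] shaker -114.9 -91.0
platFL [ 0.6797 -0.0316  0.098 ] shaker 122.4 99.2
platFR [ 0.6635 -0.2293  0.098 ] shaker 125.9 -99.2
platRL [ 0.4342 -0.0073  0.098 ] shaker -124.4 99.0
platRR [ 0.415  -0.2042  0.098 ] shaker -123.9 -98.9
tabFL [ 0.5469 -0.0548  0.137 ] shaker -7.5 62.9
tabRL [ 0.5253 -0.0536  0.137 ] shaker -29.1 62.0
tabRR [ 0.5193 -0.106   0.137 ] shaker -29.8 9.2
tooth [ 0.5637 -0.0988  0.132 ] shaker 13.6 20.7
vialcap [ 0.4005 -0.1122  0.14  ] shaker -147.4 -8.8
scene barFL [ 0.5763 -0.0573  0.118 ] 22.0 63.4
scene barRR [ 0.4494 -0.0896  0.118 ] -101.1 18.6
scene barRL [ 0.4516 -0.048   0.118 ] -103.0 60.1
scene platFL [ 0.6865 -0.029   0.098 ] 128.9 102.4
scene platFR [ 0.6652 -0.228   0.098 ] 127.4 -97.7
scene platRL [ 4.343e-01 -4.000e-04  9.800e-02] -124.9 105.8
scene tabRL [ 0.5307 -0.0534  0.137 ] -23.7 62.7
scene tabFL [ 0.5416 -0.0557  0.123 ] -12.7 61.5
scene tabFLtop [ 0.5489 -0.0535  0.137 ] -5.6 64.4
vial z [[0.115 0.111 0.114]
 [0.112 0.11  0.111]
 [0.113 0.111 0.111]]
tab z [ 0.53717337 -0.06865475  0.13569527]
console z [ 0.40369981 -0.06789988  0.05297661]
```

Call:
move_arm(commands=[{"translation": [1.8, -3.3, 0], "roll": -0.065, "hand": 0}, {"translation": [3.6, -6.6, 0], "roll": -0.13, "hand": 0}, {"translation": [5.4, -9.9, 0], "roll": -0.195, "hand": 0}, {"translation": [7.2, -13.2, 0], "roll": -0.26, "hand": 0}, {"translation": [9, -16.5, 0], "roll": -0.325, "hand": 0}, {"translation": [10.8, -19.8, 0], "roll": -0.39, "hand": 0}, {"translation": [12.6, -23.1, 0], "roll": -0.455, "hand": 0}, {"translation": [14.4, -26.4, 0], "roll": -0.52, "hand": 0}, {"translation": [16.2, -29.7, 0], "roll": -0.585, "hand": 0}, {"translation": [18, -33, 0], "roll": -0.65, "hand": 0}])

```text
clock: 0.93
position: [0.4237, 0.2708, 0.2386]
eef_rot: [[0.509, -0.0, 0.861], [-0.861, -0.0, 0.509], [-0.0, -1.0, -0.0]]
wrist_force: [0.3, 0.1, -0.8]
grip_width: 0.0236
```

Call:
move_arm(commands=[{"translation": [0.5, -3.3, 0], "roll": -0.065, "hand": 0}, {"translation": [1.0, -6.6, 0], "roll": -0.13, "hand": 0}, {"translation": [1.6, -9.9, 0], "roll": -0.195, "hand": 0}, {"translation": [2.1, -13.2, 0], "roll": -0.26, "hand": 0}, {"translation": [2.6, -16.5, 0], "roll": -0.325, "hand": 0}, {"translation": [3.2, -19.8, -0.5], "roll": -0.39, "hand": 0}, {"translation": [3.7, -23.1, -1], "roll": -0.455, "hand": 0}, {"translation": [4.2, -26.4, -2], "roll": -0.52, "hand": 0}, {"translation": [4.8, -29.7, -3], "roll": -0.585, "hand": 0}, {"translation": [5.2, -33.4, -4], "roll": -0.635, "hand": 0}, {"translation": [5.2, -33.4, -5], "roll": -0.635, "hand": 0}, {"translation": [5.2, -33.4, -5], "roll": -0.635, "hand": 0}])

```text
clock: 1.93
position: [0.4739, -0.0632, 0.1871]
eef_rot: [[-0.102, -0.003, 0.995], [-0.995, -0.001, -0.102], [0.001, -1.0, -0.003]]
wrist_force: [-0.3, 1.1, 0.0]
grip_width: 0.0004
```

```bash
python3 - <<'E'
from plant import *
from h import *
s=observe();print(s['clock'],s['position'],s['eef_rot'].round(3).tolist(),s['grip_width'],s['wrist_force'])
f=grab_frame('scene');crop(f,215,130,345,280,4,'pics/s1.png')
E
```

```text
1.9333 [ 0.47392937 -0.06324005  0.18710493] [[-0.102, -0.003, 0.995], [-0.995, -0.001, -0.102], [0.001, -1.0, -0.003]] 0.0004336462090190022 [-0.29027617  1.1435517   0.00166374]
```

View pics/s1.png

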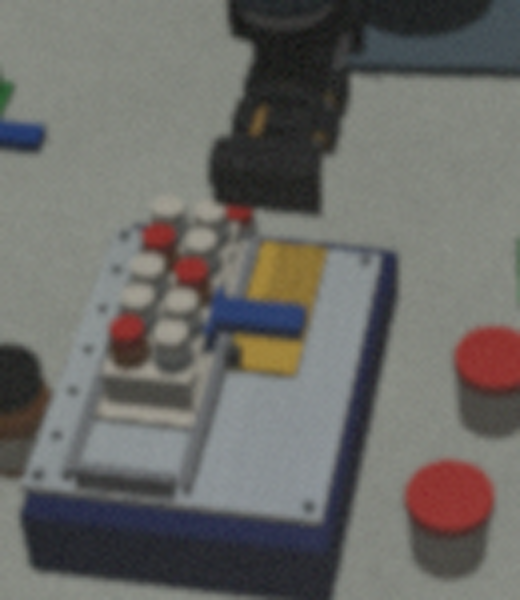

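```bash
python3 - <<'E'
from plant import *
from h import *
s=observe();p=s['position'];R=s['eef_rot']
g=grab_frame('scene');f=grab_frame('top')
for d in(0,.019,.064):
    q=proj(g,p-R[:,1]*d);print(d,q,(q-[215,130])*4,proj(f,p-R[:,1]*d))
crop(g,240,120,330,220,6,'pics/s2.png');crop(f,318,125,423,300,3,'pics/t2.png')
a=cv2.imread('pics/s2.png');a=cv2.convertScaleAbs(a,alpha=1.8,beta=20);b=cv2.imread('pics/t2.png');b=cv2.copyMakeBorder(b,0,600-b.shape[0],0,0,0) if b.shape[0]<600 else b[:600];a=cv2.copyMakeBorder(a,0,600-a.shape[0],0,0,0)
print(a.shape,b.shape);cv2.imwrite('pics/both2.png',cv2.resize(np.hstack([a,b]),None,fx=.85,fy=.85))
E
```

```text
0 [289.27121777 178.31502771] [297.08487108 193.26011082] [350.13890957 204.6774234 ]
0.019 [288.99446218 173.1119943 ] [295.97784872 172.44797718] [350.52751469 203.3373105 ]
0.064 [288.31619423 160.36048738] [293.26477691 121.44194952] [351.50008763 199.9833724 ]
(600, 540, 3) (600, 315, 3)
```

View pics/both2.png

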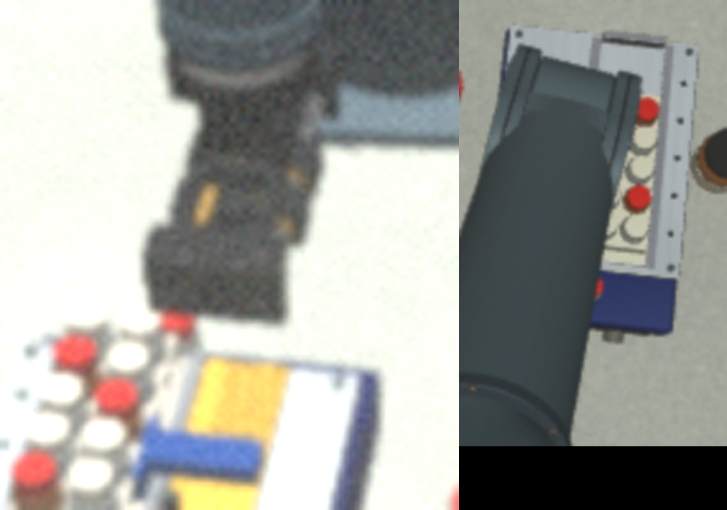

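Call:
move_arm(commands=[{"translation": [0, 0, -2.5]}, {"translation": [0, 0, -5]}, {"translation": [0, 0, -6]}, {"translation": [0, 0, -6.4]}, {"translation": [0, 0, -6.8]}, {"translation": [0, 0, -7.2]}, {"translation": [0, 0, -7.2]}])

```text
invalid input at $.commands[0]: expected keys translation, roll, hand
```

Call:
move_arm(commands=[{"translation": [0, 0, -2.5], "roll": 0, "hand": 0}, {"translation": [0, 0, -5], "roll": 0, "hand": 0}, {"translation": [0, 0, -6], "roll": 0, "hand": 0}, {"translation": [0, 0, -6.4], "roll": 0, "hand": 0}, {"translation": [0, 0, -6.8], "roll": 0, "hand": 0}, {"translation": [0, 0, -7.2], "roll": 0, "hand": 0}, {"translation": [0, 0, -7.2], "roll": 0, "hand": 0}])

```text
clock: 2.67
position: [0.4761, -0.0609, 0.1172]
eef_rot: [[-0.097, 0.001, 0.995], [-0.995, 0.0, -0.097], [-0.0, -1.0, 0.001]]
wrist_force: [-0.4, 1.4, 2.1]
grip_width: 0.0003
```

Call:
move_arm(commands=[{"translation": [0, -0.1, -0.4], "roll": 0, "hand": 0}, {"translation": [0, -0.1, -0.8], "roll": 0, "hand": 0}, {"translation": [0, -0.1, -1.1], "roll": 0, "hand": 0}, {"translation": [0, -0.1, -1.1], "roll": 0, "hand": 0}, {"translation": [0, -0.1, -1.1], "roll": 0, "hand": 0}])

```text
clock: 3.08
position: [0.4765, -0.0621, 0.1063]
eef_rot: [[-0.098, 0.002, 0.995], [-0.995, 0.0, -0.098], [-0.001, -1.0, 0.002]]
wrist_force: [0.6, 1.6, 8.2]
grip_width: 0.0007
```

Call:
move_arm(commands=[{"translation": [0, 0, -0.1], "roll": 0, "hand": 0}, {"translation": [0, 0, -0.2], "roll": 0, "hand": 0}, {"translation": [0, 0, -0.2], "roll": 0, "hand": 0}])

```text
clock: 3.33
position: [0.4766, -0.0621, 0.1057]
eef_rot: [[-0.098, 0.002, 0.995], [-0.995, 0.002, -0.098], [-0.002, -1.0, 0.002]]
wrist_force: [-6.5, 2.4, 30.0]
grip_width: 0.0005
```

Call:
move_arm(commands=[{"translation": [0, 0, 0.1], "roll": 0, "hand": 0}, {"translation": [0.5, -0.05, 0.1], "roll": 0, "hand": 0}, {"translation": [1.0, -0.1, 0.1], "roll": 0, "hand": 0}, {"translation": [1.5, -0.15, 0.1], "roll": 0, "hand": 0}, {"translation": [2.0, -0.2, 0.1], "roll": 0, "hand": 0}, {"translation": [2.5, -0.25, 0.1], "roll": 0, "hand": 0}, {"translation": [2.8, -0.28, 0.1], "roll": 0, "hand": 0}, {"translation": [3.1, -0.31, 0.1], "roll": 0, "hand": 0}, {"translation": [3.4, -0.34, 0.1], "roll": 0, "hand": 0}, {"translation": [3.7, -0.37, 0.1], "roll": 0, "hand": 0}, {"translation": [4.0, -0.4, 0.1], "roll": 0, "hand": 0}, {"translation": [4.0, -0.4, 0.1], "roll": 0, "hand": 0}])

```text
clock: 4.33
position: [0.5121, -0.0664, 0.1059]
eef_rot: [[-0.099, -0.007, 0.995], [-0.995, 0.003, -0.099], [-0.002, -1.0, -0.007]]
wrist_force: [-16.0, 3.2, 33.7]
grip_width: 0.0003
```

Call:
move_arm(commands=[{"translation": [0, 0, 0.15], "roll": 0, "hand": 0}, {"translation": [0.3, -0.03, 0.15], "roll": 0, "hand": 0}, {"translation": [0.6, -0.06, 0.15], "roll": 0, "hand": 0}, {"translation": [0.9, -0.09, 0.15], "roll": 0, "hand": 0}, {"translation": [1.2, -0.12, 0.15], "roll": 0, "hand": 0}, {"translation": [1.5, -0.15, 0.15], "roll": 0, "hand": 0}, {"translation": [1.5, -0.15, 0.15], "roll": 0, "hand": 0}])

```text
clock: 4.92
position: [0.5286, -0.0681, 0.1063]
eef_rot: [[-0.098, -0.004, 0.995], [-0.995, 0.001, -0.098], [-0.0, -1.0, -0.004]]
wrist_force: [-7.0, 1.2, 13.6]
grip_width: 0.0005
```

```bash
python3 - <<'E'
from plant import *
from h import *
s=observe();p=s['position'];print(s['clock'],p,s['wrist_force'])
f=grab_frame('scene');crop(f,215,130,345,280,4,'pics/s3.png')
E
```

```text
4.9167 [ 0.5286265  -0.0681051   0.10633751] [-6.98586155  1.23588443 13.57887023]
```

View pics/s3.png

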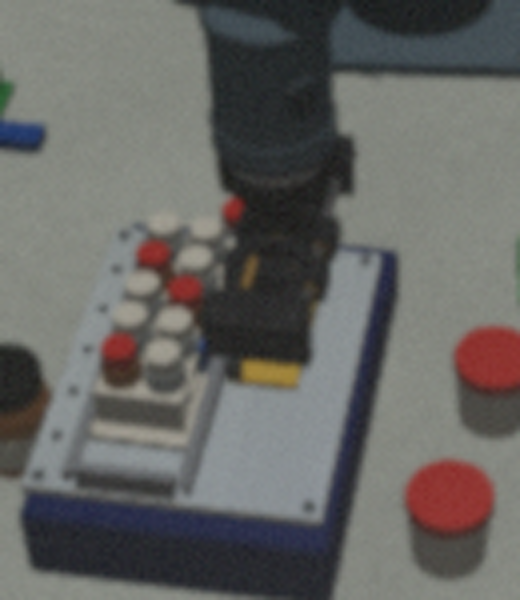

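Call:
move_arm(commands=[{"translation": [0.3, -0.03, 0], "roll": 0, "hand": 0}, {"translation": [0.6, -0.06, 0], "roll": 0, "hand": 0}, {"translation": [0.9, -0.09, 0], "roll": 0, "hand": 0}, {"translation": [1.2, -0.12, 0], "roll": 0, "hand": 0}, {"translation": [1.5, -0.15, 0], "roll": 0, "hand": 0}, {"translation": [1.8, -0.18, 0], "roll": 0, "hand": 0}, {"translation": [2.1, -0.21, 0], "roll": 0, "hand": 0}, {"translation": [2.4, -0.24, 0], "roll": 0, "hand": 0}, {"translation": [2.6, -0.26, 0], "roll": 0, "hand": 0}, {"translation": [2.6, -0.26, 0], "roll": 0, "hand": 0}])

```text
clock: 5.8
position: [0.5545, -0.0707, 0.1063]
eef_rot: [[-0.098, -0.004, 0.995], [-0.995, 0.001, -0.098], [-0.0, -1.0, -0.004]]
wrist_force: [-7.7, 1.0, 12.4]
grip_width: 0.0004
```

Call:
move_arm(commands=[{"translation": [0.1, -0.01, 0], "roll": 0, "hand": 0}, {"translation": [0.2, -0.02, 0], "roll": 0, "hand": 0}, {"translation": [0.3, -0.03, 0], "roll": 0, "hand": 0}, {"translation": [0.3, -0.03, 0], "roll": 0, "hand": 0}])

```text
clock: 6.13
position: [0.5568, -0.071, 0.1063]
eef_rot: [[-0.099, -0.005, 0.995], [-0.995, 0.001, -0.098], [-0.001, -1.0, -0.005]]
wrist_force: [-9.3, 1.7, 15.7]
grip_width: 0.0002
```

Call:
move_arm(commands=[{"translation": [0.1, -0.01, 0], "roll": 0, "hand": 0}, {"translation": [0.2, -0.02, 0], "roll": 0, "hand": 0}, {"translation": [0.3, -0.03, 0], "roll": 0, "hand": 0}, {"translation": [0.3, -0.03, 0], "roll": 0, "hand": 0}])

```text
clock: 6.47
position: [0.5599, -0.0713, 0.1063]
eef_rot: [[-0.099, -0.005, 0.995], [-0.995, 0.001, -0.099], [-0.0, -1.0, -0.005]]
wrist_force: [-10.0, 0.7, 14.7]
grip_width: 0.0002
```

Call:
move_arm(commands=[{"translation": [0.1, -0.01, 0], "roll": 0, "hand": 0}, {"translation": [0.2, -0.02, 0], "roll": 0, "hand": 0}, {"translation": [0.3, -0.03, 0], "roll": 0, "hand": 0}, {"translation": [0.3, -0.03, 0], "roll": 0, "hand": 0}])

```text
clock: 6.8
position: [0.5618, -0.0715, 0.1063]
eef_rot: [[-0.099, -0.007, 0.995], [-0.995, 0.002, -0.099], [-0.001, -1.0, -0.007]]
wrist_force: [-13.5, 2.2, 18.9]
grip_width: 0.0004
```

```bash
python3 - <<'E'
from plant import *
from h import *
s=observe();p=s['position'];print(s['clock'],p,s['wrist_force'])
f=grab_frame('scene');crop(f,215,170,325,280,5,'pics/s4.png')
E
```

```text
6.8 [ 0.56183643 -0.07149977  0.10632643] [-13.53900634   2.23870556  18.88054873]
```

View pics/s4.png

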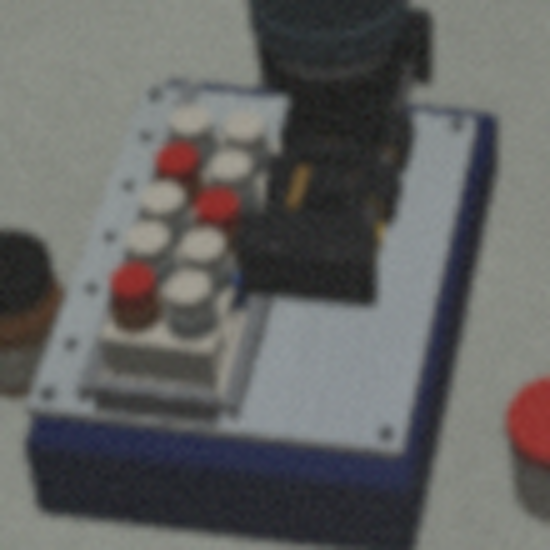

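Call:
move_arm(commands=[{"translation": [0.1, -0.01, 0.02], "roll": 0, "hand": 0}, {"translation": [0.2, -0.02, 0.03], "roll": 0, "hand": 0}, {"translation": [0.3, -0.03, 0.05], "roll": 0, "hand": 0}, {"translation": [0.3, -0.03, 0.05], "roll": 0, "hand": 0}, {"translation": [0.3, -0.03, 0.05], "roll": 0, "hand": 0}])

```text
clock: 7.27
position: [0.5619, -0.0714, 0.1063]
eef_rot: [[-0.099, -0.013, 0.995], [-0.995, 0.003, -0.099], [-0.002, -1.0, -0.013]]
wrist_force: [-19.6, 2.4, 24.9]
grip_width: 0.0001
```

Call:
move_arm(commands=[{"translation": [0, 0, 0.1], "roll": 0, "hand": 0}, {"translation": [0.1, -0.01, 0.1], "roll": 0, "hand": 0}, {"translation": [0.2, -0.02, 0.12], "roll": 0, "hand": 0}, {"translation": [0.2, -0.02, 0.12], "roll": 0, "hand": 0}])

```text
clock: 7.6
position: [0.5619, -0.0714, 0.1064]
eef_rot: [[-0.099, -0.017, 0.995], [-0.995, 0.003, -0.099], [-0.002, -1.0, -0.018]]
wrist_force: [-23.4, 2.9, 19.7]
grip_width: 0.0002
```

Call:
move_arm(commands=[{"translation": [-0.4, 0.04, 0], "roll": 0, "hand": 0}, {"translation": [-0.8, 0.08, 0], "roll": 0, "hand": 0}, {"translation": [-1.2, 0.12, 0], "roll": 0, "hand": 0}, {"translation": [-1.2, 0.12, 0], "roll": 0, "hand": 0}, {"translation": [-1.2, 0.12, 0.5], "roll": 0, "hand": 0}, {"translation": [-1.2, 0.12, 1.0], "roll": 0, "hand": 0}, {"translation": [-1.2, 0.12, 1.5], "roll": 0, "hand": 0}, {"translation": [-1.2, 0.12, 2.5], "roll": 0, "hand": 0}, {"translation": [-1.2, 0.12, 4.5], "roll": 0, "hand": 0}, {"translation": [-1.2, 0.12, 7.5], "roll": 0, "hand": 0}, {"translation": [-1.2, 0.12, 11], "roll": 0, "hand": 0}, {"translation": [-1.2, 0.12, 13], "roll": 0, "hand": 0}])

```text
clock: 8.6
position: [0.5589, -0.071, 0.2414]
eef_rot: [[-0.098, 0.002, 0.995], [-0.995, -0.0, -0.098], [-0.0, -1.0, 0.002]]
wrist_force: [1.0, 0.1, -0.0]
grip_width: 0.0003
```

Call:
move_arm(commands=[{"translation": [-2, 4, 0], "roll": 0, "hand": 0}, {"translation": [-3, 8, 0], "roll": 0, "hand": 0}, {"translation": [-4, 12, 0], "roll": 0.05, "hand": 0}, {"translation": [-4, 16, 0], "roll": 0.1, "hand": 0}, {"translation": [-4, 20, 0], "roll": 0.2, "hand": 0}, {"translation": [-4, 24, 0], "roll": 0.3, "hand": 0}, {"translation": [-4, 26, 0], "roll": 0.35, "hand": 0}, {"translation": [-4, 26, 0], "roll": 0.35, "hand": 0}])

```text
clock: 9.27
position: [0.5172, 0.1952, 0.2379]
eef_rot: [[0.259, -0.001, 0.966], [-0.966, 0.002, 0.259], [-0.002, -1.0, -0.0]]
wrist_force: [-0.0, -0.4, 0.4]
grip_width: 0.0005
```

```bash
python3 - <<'E'
from plant import *
from h import *
s=observe();print(s['clock'],s['position'],s['wrist_force'])
f=grab_frame('top');g=grab_frame('scene');np.savez('f9.npz',**f)
crop(f,318,125,423,265,4,'pics/a.png');crop(g,215,170,325,280,5,'pics/b.png')
a=cv2.imread('pics/a.png')[:450];b=cv2.imread('pics/b.png')[:450,:375];cv2.imwrite('pics/fin.png',np.hstack([a,b]))
P=pts(f);hsv=cv2.cvtColor(f['color'],cv2.COLOR_RGB2HSV);m=np.zeros(hsv.shape[:2],bool);m[125:230,318:423]=1
y=m&(hsv[...,0]>18)&(hsv[...,0]<32)&(hsv[...,1]>120)&(hsv[...,2]>80);print('bar z',np.median(P[y][:,2]),y.sum())
E
```

```text
9.2667 [0.51715832 0.19522671 0.23792607] [-0.01747092 -0.35600161  0.36456759]
bar z 0.11789629865279438 832
```

View pics/fin.png

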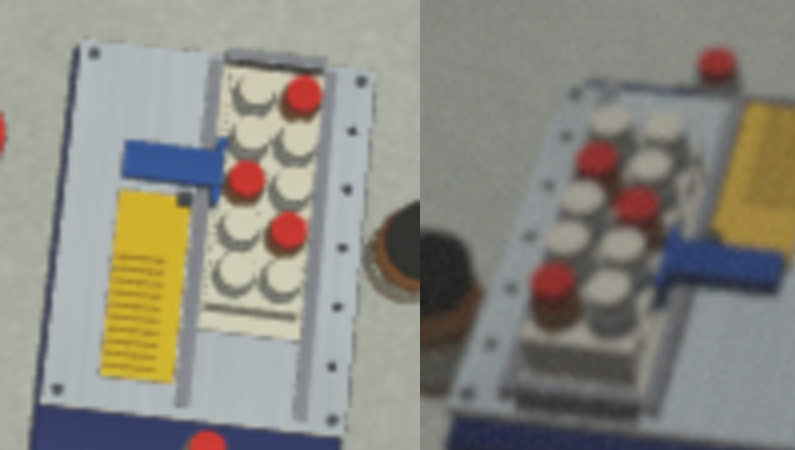

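The tray meets the end stop at (386,142). The tab's rear is ahead of the tooth at (364,175), and the bar is up at z = 0.118. I'll check the tab's rear edge numerically, then hand in.

```bash
python3 - <<'E'
from plant import *
from h import *
f=dict(np.load('f9.npz'));o=np.array([.5483,-.1185]);X=np.array([np.cos(.0995),-np.sin(.0995)])
for u,v in((122,179),(195,187)): print((ray(f,318+u/4-.375,125+v/4-.375,.137)[:2]-o)@X)
sign_off()
E
```

```text
0.020969650145245187
0.020877774634945404
the job is handed in; nothing more can be done
```

The tray is home against the end stop and locked, and the job is handed in. I pressed the lock bar down with the closed fingertips and kept it down. I then pushed the blue tab about 50 mm along the rails, backed off, and lifted clear so the bar sprang up.

- **Home:** at the end the push force rose to 23 N with no further movement. The last pictures show the tray's base against the stop.
- **Tab position:** the tab's rear measured x ≈ 21 mm in the shaker's frame, against 23 expected. That fits within the roughly 2 mm calibration error and is past the tooth, which ends at 19.
- **Lock bar:** its top is back at z = 0.118 m, which is fully up, with the tooth visible behind the tab.
- **Forces:** the highest wrist reading was about 34 N downward, through the fingertips while sliding on the bar.
- **Bystanders and time:** the spare vial and the amber jar still stand in the last crops. I did not check the other items one by one in the last images. I handed in at about 9.3 s of the 32 s allowed, with the gripper clear of everything.

No check failed. The only disagreement was the 2 mm on the tab position.

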